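Clamp a pipe offcut for deburring

ROBOT

A 6-joint arm with a two-finger parallel gripper is mounted at the origin on the work surface. World frame = base frame: x ahead of the robot, y to its left, z up, the work surface at z = 0. Lengths are in m, angles in rad, forces in N, time in s.
With the tool pointing down it reaches from about 0.25 to 0.775 m from the base axis. Payload 4 kg.
Tool frame: the origin (TCP) lies midway between the tips of the shut fingers; the grasp point (between the pads) lies 19 mm behind it (robot.tcp_to_grasp is the distance from the TCP to the grasp point, in m); x points along the fingers, y is the direction in which the jaws open and shut, and the axes are right-handed (so a half turn about x gives the same grasp; the last joint's range is limited). The gripper opens to 94 mm and grips with 3 to 60 N. Pads are 16 mm wide; open, the fingers measure 119 mm over their backs; the gripper's body (75 mm by 177 mm) begins 78 mm behind the grasp point.
Start: joints at [1.096, 0.087, 1.371, -0, 1.684, -0.103], TCP at [0.2, 0.512, 0.206] pointing down, gripper open.
Joint ranges: [-3.1, 3.1], [-0.76, 2.03], [0.27, 2.55], [-1.08, 4.22], [0.17, 2.65], [-2.57, 2.57]. Speed limits (rad/s): [2.79, 2.79, 3.14, 3.14, 3.14, 3.14].

INTERFACE

Orientations are given as [roll, pitch, yaw] about the fixed x, y, z axes, in that order (R = Rz(yaw) Ry(pitch) Rx(roll)).
In Python, from bench import robot gives the robot as it stands.
- The arm moves only by the tool send_rows, never from a script. Its argument "increments" is a list of rows, each a list of 5 numbers: the opening, from -1 (shut) to 1 (fully open), so that 0 is half open, then the shift along the tool's x, y, z in m, then the turn about the tool's x in rad. In form: [[hand, tx, ty, tz, roll], ...]. A call has 1 to 5 rows; each row is the pose to reach, as a shift and turn from the pose commanded when the call began, along the tool's axes at that moment; what a row does not reach only later rows make up. A row lasts 1/12 s, in which the tool goes at most 41.7 mm and 7.16 degrees, less where a joint would pass 70% of its speed; a pose out of reach is approached as far as the arm can. A call with a gripper value outside its range is refused whole. The fingers move at their own pace and stop on an object; the grip force is fixed at half the most. Time passes only in rows, so rows that repeat a pose let the fingers close. It gives the time, the measured TCP pose, the force and the opening at its end, in the units of the state.
- robot.get_obs(): the state, without advancing time (a new reading comes with each control period).
- robot.snapshot(name): name is "scene" or "top"; returns a dict with "image" (384x512x3 uint8, red, green, blue), "intrinsics" (3x3 intrinsics, pixels), "k1" (the pictures are not rectified: a ray, as slopes to the right and down, at radius r is drawn at 1 + k1 r^2 times it, then the intrinsics apply), "world_from_camera" (4x4, takes a point from camera to world coordinates). Camera axes: x right, y down, z forward; pixel columns grow to the right and rows downward; lengths in m; the calibration is good to about 2 mm. A picture is of the moment at which its call begins. There is no depth.
- robot.close_job(): hands the job in, once; it reports no verdict.
The state is a dict: "time": time; "joint_positions": joint angles; "qvel": joint speeds; "joint_torque": joint torques, N m; "tool_pos": TCP position; "ee_rot": TCP orientation; "wrist_force": force on the tool from outside, world axes, zero at the start; "wrist_torque": the same for the moment, N m; "width": finger opening in m.
Only numpy, scipy, OpenCV 4.12 (cv2) and the standard library are available. Lean on these libraries where they do the work, as an engineer would, in place of code of your own. Each camera call takes 0.05 s, during which the arm holds its last target.

TASK

Get the pipe offcut clamped, ready for deburring: roll it along the bench, without picking it up, until it lies fully against the clamp's back stop with the clamp arm over its middle part. Then pull the lever's hand grip up out of its back notch, swing the lever over to the front notch and let it drop fully home there, so that the pad holds the pipe down. Leave the other things on the bench where they are.

Things in the scene. Friction and masses are not known exactly. Their poses are not given: they have to be found in the camera images.
- clamp: Hold-down clamp screwed to the bench: teal base plate, upright steel back stop, rock shaft behind it carrying a clamp arm and a hand lever in a notched double-plate quadrant. Origin on the bench (z = 0) at the foot of the stop face, below the arm's middle. x points horizontally into the stop, away from the robot; y along the stop towards the lever; z up. It never moves.
- stop (a point): Middle of the back stop's upper front edge, 45 mm above the bench, at x = 0, y = -10 mm of the clamp's frame. The flat face is 220 mm long along the clamp's y and 45 mm high. The bench in front of it is free for |y| < 120 mm; an 8 mm high wing of the base plate reaches forward to x = -48 mm under the quadrant (y = 122 to 185 mm).
- shaft (a point): Point on the rock shaft's axis in the lever's plane: x = 35, y = 150, z = 72 mm in the clamp's frame. The shaft runs along the clamp's y. Lever and clamp arm turn about it as one piece. The two quadrant plates reach at most 99 mm from this axis and, with the cross pin, are 48 mm wide along y.
- lever (a joint): Swing of lever and arm, rad. 0 = back notch: lever leans 0.30 rad from vertical towards the clamp's +x, arm up. Grows as the grip is pulled towards the robot; 1.15 = front notch: lever leans 0.85 rad to -x, arm down. About 0.04 rad of play either way in a notch; lugs stop overtravel. Light friction; over the last 0.1 rad the pad's spring on a pipe pushes back up to 8 N at the grip.
- handle (a joint): How far the handle (grip, stem and cross pin) is pulled out along the lever's own length, m: 0 = home, pin down in its notch; 0.022 = fully out. A spring (4 N at home, 7 N fully out) pulls it home. The notches are 14 mm deep: the pin clears the rim between them when pulled out 15 mm or more, and drops into a notch by itself when let go over it.
- grip (a point): Centre of the black hand grip on the lever's end: flat-sided, 24 mm thick along the clamp's y, 34 mm wide and 56 mm long along the lever, on a 12 mm stem. It moves in the plane y = 150 mm of the clamp's frame; its distance from the shaft's axis is 150 mm plus the pull-out.
- pad: Sprung rubber-faced pad under the clamp arm, 34 mm across, 10 mm of spring travel; origin at the middle of its face. The arm is 34 mm wide, centred at y = 0 of the clamp's frame. With the lever in the back notch, arm and pad stay more than 95 mm above the bench and reach at most 25 mm in front of the stop; in the front notch the pad presses down 30 mm in front of the stop.
- pipe: Steel pipe offcut, 60 mm outside diameter, 160 mm long, about 0.75 kg, lying on the bench in front of the stop. Origin at its centre, 30 mm above the bench; its y axis is the pipe's axis (x and z turn as it rolls). It rolls freely but, left alone, comes to rest within some centimetres.
- file: Bystander, loose on the bench: a flat file 310 mm long with a wooden handle.
- brush: Bystander, loose on the bench: a hand brush 210 mm long.
- block: Bystander, loose on the bench: a machined steel block 70 x 110 x 63 mm.
- bottle: Bystander, loose on the bench: a white bottle, 66 mm across, 200 mm tall.
- flange: Bystander, loose on the bench: a flat steel ring 96 mm across, 18 mm thick.
- hammer: Bystander, loose on the bench: a hammer 260 mm long, wooden handle.
- stub: Bystander, loose on the bench: a dark pipe stub standing on end, 76 mm across, 65 mm tall.
There are look-alikes about, which are no part of the job. Leave any brown look-alike of the pipe alone.

How it is judged:
At the end, for the whole second after the job is handed in: The pipe lies at rest on the bench against the back stop (gap under 5 mm, parallel within 0.07 rad, its middle within 45 mm of the arm); the lever is in the front notch (over 1.09 rad), its handle home (under 4 mm out), and the pad presses on the pipe with over 3 N (x of pipe in the frame of clamp between -0.035 and -0.026 m and y of pipe in the frame of clamp between -0.045 and 0.045 m and height (world z) of pipe below 0.034 m and angle between the y axis of pipe and the y axis of clamp, either way round below 0.07 rad and linear speed of pipe below 0.01 m/s and value of joint lever above 1.09 rad and value of joint handle below 0.004 m and contact force between pad and pipe above 3 N); the robot touches nothing.
It fails at once if the pipe is lifted off the bench (its centre more than 55 mm up): it is to be rolled (height (world z) of pipe above 0.055 m).
It fails at once if another thing on the bench is shifted by more than 30 mm (distance of any of file, brush, block, bottle, flange, hammer, stub from where it was at the start of the episode above 0.03 m).
It also fails if it takes over 54 s, if anything falls off the work surface, if the arm or the gripper's body presses on something with over 40 N, if the wrist force passes 120 N, or if a joint passes its speed limit or range.

## Working session

There is one attempt and no reset: what is moved stays moved. The work goes in short steps, Python scripts to look and compute and a tool call to move; the robot and the scene stay as the last step left them, time stands still between calls to the robot, and variables do not carry over. Pictures are saved under pics/ and viewed, and the job is handed in when it is done.

Besides the shell and the picture viewer there is one more tool, called after "Request:" by a JSON object that holds its "fn" and its "kwargs", one argument or row to a line. send_rows: Moves the arm, as the interface text tells. Its arguments: {"type":"object","properties":{"increments":{"type":"array"}},"required":["increments"]}

```bash
ls; mkdir -p pics; python3 - <<'E'
from bench import robot
import cv2,json,numpy as np,pickle
for n in("scene","top"):
    s=robot.snapshot(n); pickle.dump(s,open(n+".pkl","wb"))
    cv2.imwrite(f"pics/{n}0.png",cv2.resize(s["image"][:,:,::-1],(800,600),interpolation=cv2.INTER_CUBIC))
    print(n,s["intrinsics"],s["k1"],np.round(s["world_from_camera"],4))
print(robot.get_obs())
E
```

```text
pics
scene [[395.70121026   0.         252.58327068]
 [  0.         395.70121026 190.45556862]
 [  0.           0.           1.        ]] -0.10488326331014126 [[-0.3428  0.6787 -0.6495  1.3619]
 [ 0.9394  0.2462 -0.2386  0.2791]
 [-0.002  -0.6919 -0.722   1.1252]
 [ 0.      0.      0.      1.    ]]
top [[406.70878171   0.         255.17736782]
 [  0.         406.70878171 190.99564595]
 [  0.           0.           1.        ]] -0.10489852293955232 [[ 0.0198 -0.9814  0.191   0.2549]
 [-0.9998 -0.0209 -0.0037 -0.0394]
 [ 0.0076 -0.1909 -0.9816  1.285 ]
 [ 0.      0.      0.      1.    ]]
{'time': 0.1, 'joint_positions': array([ 1.09590207e+00,  8.78613316e-02,  1.37207990e+00, -1.45311543e-05,
        1.68355768e+00, -1.03084553e-01]), 'qvel': array([ 0.00023502,  0.00018346, -0.00396502, -0.00087325, -0.00066509,
        0.00064072]), 'joint_torque': array([ 1.48915555e-03, -3.41251159e+01, -3.03301978e+01,  7.19711487e-02,
        3.04840459e-02, -1.11843360e-04]), 'tool_pos': array([0.19959897, 0.51199424, 0.20444378]), 'ee_rot': array([-1.66630493,  1.56889002, -2.03811626]), 'wrist_force': array([ 0.46735197, -0.06615292, -0.18069702]), 'wrist_torque': array([-0.01644116, -0.02035678,  0.00547591]), 'width': 0.09382186690042116}
```

View pics/scene0.png

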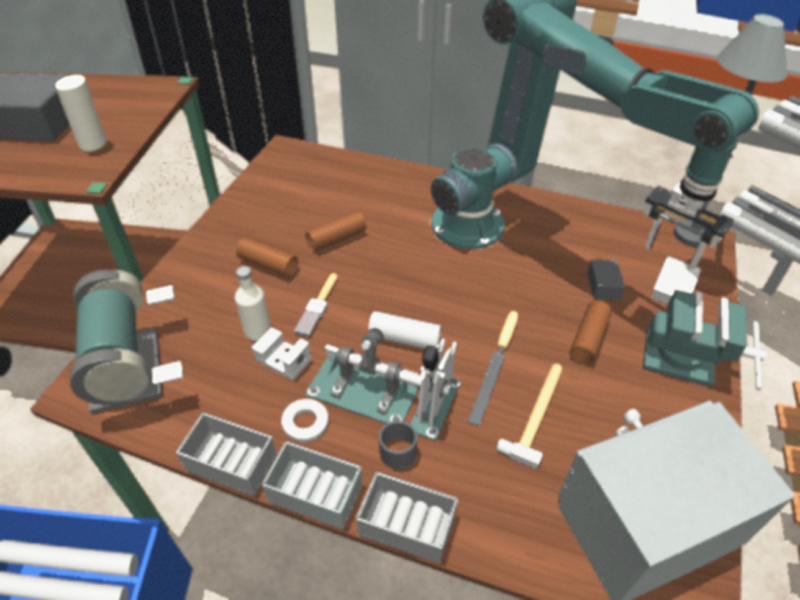

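View pics/top0.png

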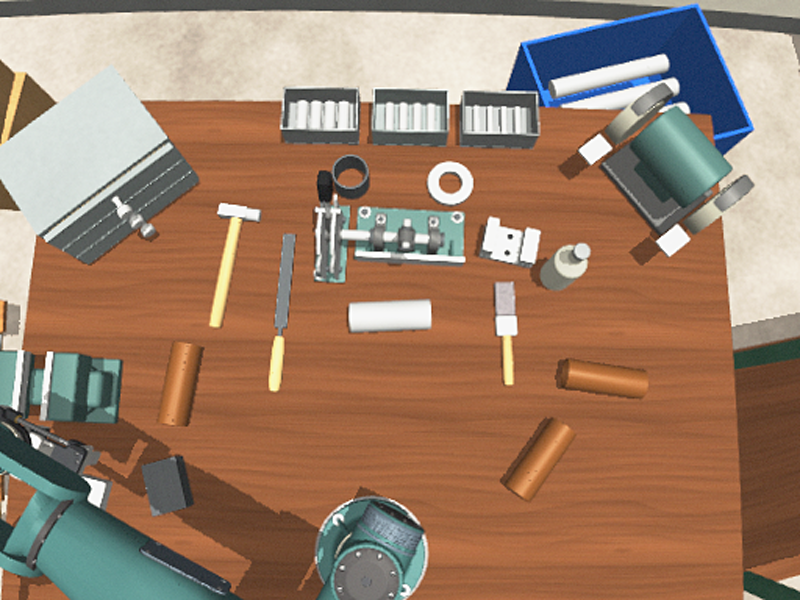

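The top view shows the white pipe at about (390,316), the clamp's stop at about (410,258) and the black grip at (325,185), all at 800x600 scale. I'll zoom in to measure.

```bash
cat > h.py <<'E'
import numpy as np,cv2,pickle
def ray(s,u,v):
    K=s["intrinsics"]; x=(u-K[0,2])/K[0,0]; y=(v-K[1,2])/K[1,1]
    d=cv2.undistortPoints(np.array([[[u,v]]],float),K,np.array([s["k1"],0,0,0,0]))[0,0]
    T=s["world_from_camera"]; return T[:3,3],T[:3,:3]@np.array([d[0],d[1],1.])
def onz(s,u,v,z):
    o,d=ray(s,u,v); return o+d*(z-o[2])/d[2]
def proj(s,P):
    T=np.linalg.inv(s["world_from_camera"]); P=np.atleast_2d(P).astype(float)
    r=cv2.Rodrigues(T[:3,:3])[0]
    return cv2.projectPoints(P,r,T[:3,3],s["intrinsics"],np.array([s["k1"],0,0,0,0]))[0][:,0]
def crop(s,x0,y0,w,h,f,name):
    cv2.imwrite(name,cv2.resize(s["image"][y0:y0+h,x0:x0+w,::-1],None,fx=f,fy=f,interpolation=cv2.INTER_CUBIC))
E
python3 - <<'E'
from h import *
s=pickle.load(open("top.pkl","rb")); crop(s,195,90,120,130,4.5,"pics/t1.png")
s=pickle.load(open("scene.pkl","rb")); crop(s,190,190,130,100,6,"pics/s1.png")
E
```

```text
(no output)
```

View pics/t1.png

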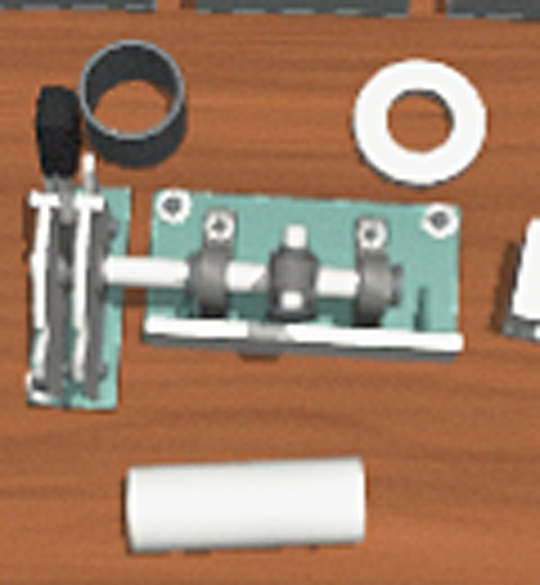

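View pics/s1.png

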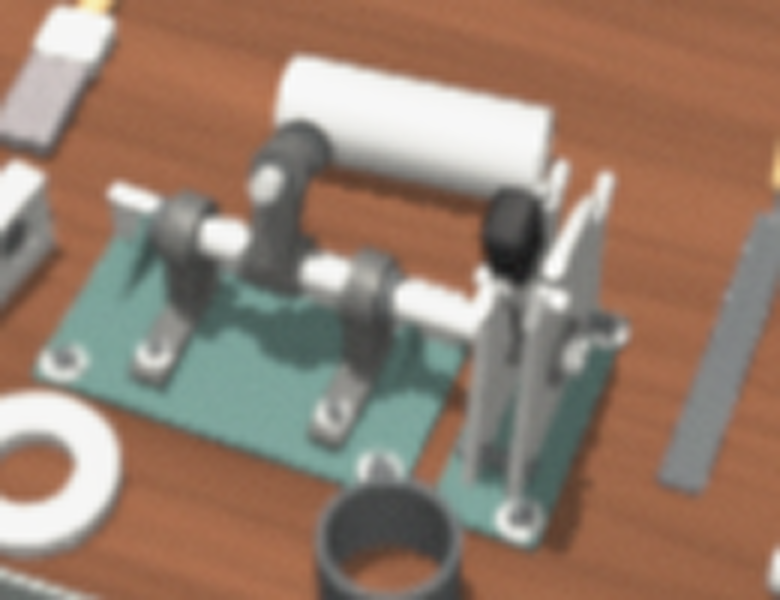

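```bash
cat > fit.py <<'E'
from h import *
from scipy.optimize import least_squares
t=pickle.load(open("top.pkl","rb"));sc=pickle.load(open("scene.pkl","rb"))
def tc(x,y): return (195+x/4.5-.4,90+y/4.5-.4)
def scn(x,y): return (190+x/6-.4,190+y/6-.4)
obs=[(t,(0,.1,.045),tc(145,333)),(t,(0,-.12,.045),tc(462,349)),(t,(.0793,.15,.2153),tc(58,130)),
(sc,(.0793,.15,.2153),scn(512,235)),(t,(.035,.02,.072),tc(260,275)),(sc,(0,-.12,.045),scn(110,186))]
def R(a): return np.array([[np.cos(a),-np.sin(a),0],[np.sin(a),np.cos(a),0],[0,0,1]])
def W(p,q): return R(p[2])@np.array(q)+[p[0],p[1],0]
f=lambda p: np.concatenate([proj(s,W(p,q))[0]-np.array(o) for s,q,o in obs])
r=least_squares(f,[.65,0,0],x_scale=.01,loss="soft_l1");print(r.x,np.round(f(r.x).reshape(-1,2),1))
p=r.x
print("grip",W(p,(.0793,.15,.2153)),"shaft",W(p,(.035,.15,.072)))
# pipe
for zz in [.03]:
  P=[onz(t,*tc(*c),zz) for c in [(127,470),(362,460),(365,540),(132,550)]]
  print(np.round(P,4)); c=np.mean(P,0); ax=(P[0]+P[3]-P[1]-P[2])/2; print(c,np.linalg.norm(ax),np.arctan2(-ax[0],ax[1]))
  print("in clamp",R(p[2]).T@(c-[p[0],p[1],0]))
  rim=c
E
python3 fit.py
```

```text
[ 0.58180087 -0.054074   -0.02987324] [[ 0.4 -0.8]
 [-0.3 -0.9]
 [ 0.   0.2]
 [ 0.3 -0.2]
 [ 0.8  0.2]
 [ 0.9 -0.8]]
grip [0.66554581 0.09349048 0.2153    ] shaft [0.62126558 0.09481367 0.072     ]
[[ 0.4872  0.0573  0.03  ]
 [ 0.4978 -0.1066  0.03  ]
 [ 0.4414 -0.1093  0.03  ]
 [ 0.431   0.0519  0.03  ]]
[ 0.46432548 -0.02669138  0.03      ] 0.16284766292486894 0.06443457113428533
in clamp [-0.11824086  0.02386155  0.03      ]
```

```bash
cat > pl.py <<'E'
from h import *
from scipy.spatial.transform import Rotation as Ro
C=np.array([.5818,-.0541,0]);A=-.0299
RC=Ro.from_euler('z',A).as_matrix()
def c2w(q): return RC@np.array(q)+C
def st():
    from bench import robot
    o=robot.get_obs();T=Ro.from_euler('xyz',o["ee_rot"]).as_matrix();return o,T
def rep(q=None):
    o,T=st();print("t",o["time"],"clampTCP",np.round(RC.T@(o["tool_pos"]-C),4),"F(clamp)",np.round(RC.T@o["wrist_force"],2),"w",o["width"])
    y=RC.T@T[:,1];print("tooly in clamp",np.round(y,3),"yaw off",np.arctan2(-y[0],y[1]),"x",np.round(RC.T@T[:,0],3),"j",np.round(o["joint_positions"],2))
    if q is not None: print("tool shift",np.round(T.T@(c2w(q)-o["tool_pos"]),4))
E
python3 -c "
from pl import *
rep((-.205,0,.206))"
```

```text
t 0.1 clampTCP [-0.399   0.5544  0.2044] F(clamp) [ 0.47 -0.05 -0.18] w 0.09382186690042116
tooly in clamp [ 0.335  0.942 -0.002] yaw off -0.34191115529112237 x [-0.001 -0.002 -1.   ] j [ 1.1   0.09  1.37 -0.    1.68 -0.1 ]
tool shift [-0.0008 -0.4573  0.3686]
```

Request:
{"fn": "send_rows", "kwargs": {
  "increments": [
    [1,0,-0.032,0.025,-0.07],
    [1,0,-0.064,0.05,-0.14],
    [1,0,-0.096,0.076,-0.21],
    [1,0,-0.128,0.102,-0.28],
    [1,0,-0.156,0.126,-0.342]
  ]
}}

```text
time: 0.52
tool_pos: [0.2603, 0.3191, 0.2049]
ee_rot: [-1.918, 1.57, -1.944]
wrist_force: [1.6, -0.2, 0.2]
width: 0.0942
```

```bash
python3 -c "
from pl import *
rep((-.205,0,.206))"
```

```text
t 0.5167 clampTCP [-0.3325  0.3634  0.2049] F(clamp) [ 1.63 -0.15  0.17] w 0.09420854300024085
tooly in clamp [-0.004  1.    -0.001] yaw off 0.00412091719309821 x [-0.    -0.001 -1.   ] j [ 0.75 -0.23  1.67 -0.    1.7  -0.8 ]
tool shift [-0.0008 -0.364   0.126 ]
```

Request:
{"fn": "send_rows", "kwargs": {
  "increments": [
    [1,0,-0.036,0.012,0],
    [1,0,-0.073,0.025,0],
    [1,0,-0.109,0.038,0],
    [1,0,-0.146,0.05,0],
    [1,0,-0.182,0.063,0]
  ]
}}

```text
time: 0.93
tool_pos: [0.3177, 0.1358, 0.2052]
ee_rot: [0.339, 1.571, 0.31]
wrist_force: [1.0, 0.2, 0.1]
width: 0.0941
```

Request:
{"fn": "send_rows", "kwargs": {
  "increments": [
    [1,0.01,-0.036,0.012,0],
    [1,0.02,-0.073,0.025,0],
    [1,0.03,-0.109,0.038,0],
    [1,0.04,-0.146,0.05,0],
    [1,0.05,-0.178,0.063,0]
  ]
}}

```text
time: 1.35
tool_pos: [0.3755, -0.0446, 0.1548]
ee_rot: [-0.824, 1.571, -0.855]
wrist_force: [-0.0, -0.4, 0.1]
width: 0.0938
```

Request:
{"fn": "send_rows", "kwargs": {
  "increments": [
    [1,0.03,0,0,0],
    [1,0.06,0,0,0],
    [1,0.09,0,0,0],
    [1,0.11,0,0,0],
    [1,0.13,0,0,0]
  ]
}}

```text
time: 1.77
tool_pos: [0.3745, -0.0422, 0.0233]
ee_rot: [2.86, 1.568, 2.829]
wrist_force: [0.3, 0.5, -0.5]
width: 0.094
```

```bash
python3 -c "
from pl import *
rep((-.165,0,.022))
from bench import robot
s=robot.snapshot('top'); crop(s,170,90,160,140,4.5,'pics/t2.png')"
```

```text
t 1.7667 clampTCP [-0.2076  0.0057  0.0233] F(clamp) [ 0.3  0.5 -0.5] w 0.09395943183622713
tooly in clamp [0.001 1.    0.001] yaw off -0.000535384685587658 x [-0.002  0.001 -1.   ] j [-0.26 -0.19  2.01  0.    1.33 -1.8 ]
tool shift [ 0.0012 -0.0057  0.0426]
```

View pics/t2.png

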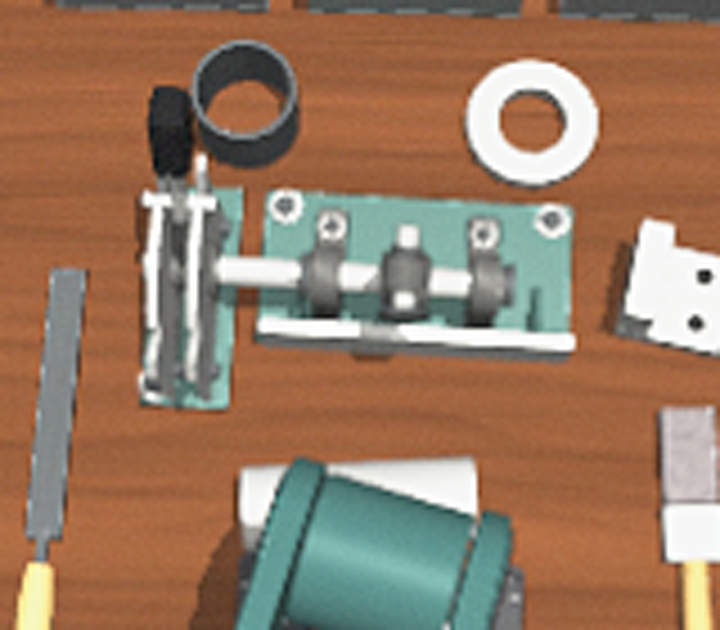

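The pipe is still in place and the tool is behind it. Next I push it.

Request:
{"fn": "send_rows", "kwargs": {
  "increments": [
    [1,0,0,0.012,0],
    [1,0,0,0.024,0],
    [1,0,0,0.034,0],
    [1,0,0,0.041,0],
    [1,0,0,0.045,0]
  ]
}}

```text
time: 2.23
tool_pos: [0.4213, -0.0437, 0.026]
ee_rot: [-3.085, 1.57, -3.114]
wrist_force: [-3.7, -1.1, 3.3]
width: 0.0941
```

Request:
{"fn": "send_rows", "kwargs": {
  "increments": [
    [1,0,0,0.003,0],
    [1,0,0,0.006,0],
    [1,0,0,0.009,0],
    [1,0,0,0.012,0],
    [1,0,0,0.015,0]
  ]
}}

```text
time: 2.65
tool_pos: [0.4359, -0.0441, 0.0255]
ee_rot: [0.466, 1.571, 0.436]
wrist_force: [-0.8, -0.4, 0.2]
width: 0.0941
```

Request:
{"fn": "send_rows", "kwargs": {
  "increments": [
    [1,0,0,0.003,0],
    [1,0,0,0.007,0],
    [1,0,0,0.011,0],
    [1,0,0,0.015,0],
    [1,0,0,0.019,0]
  ]
}}

```text
time: 3.07
tool_pos: [0.4554, -0.0446, 0.0255]
ee_rot: [0.099, 1.57, 0.069]
wrist_force: [-0.6, 0.4, -0.5]
width: 0.0942
```

Request:
{"fn": "send_rows", "kwargs": {
  "increments": [
    [1,0,0,0.004,0],
    [1,0,0,0.008,0],
    [1,0,0,0.012,0],
    [1,0,0,0.016,0],
    [1,0,0,0.02,0]
  ]
}}

```text
time: 3.48
tool_pos: [0.4752, -0.0452, 0.0255]
ee_rot: [0.764, 1.571, 0.734]
wrist_force: [-1.3, 0.2, 0.8]
width: 0.0941
```

```bash
python3 -c "
from pl import *
rep((-.068,0,.022))
from bench import robot
s=robot.snapshot('top'); crop(s,170,90,160,140,4.5,'pics/t3.png')
s=robot.snapshot('scene'); crop(s,180,180,140,110,5,'pics/s3.png')"
```

```text
t 3.4833 clampTCP [-0.1068  0.0057  0.0255] F(clamp) [-1.26  0.21  0.76] w 0.09405279227985812
tooly in clamp [-0.  1.  0.] yaw off 4.663309811801708e-05 x [ 0.  0. -1.] j [-0.21  0.04  1.79  0.    1.31 -1.75]
tool shift [ 0.0035 -0.0057  0.0388]
```

View pics/t3.png

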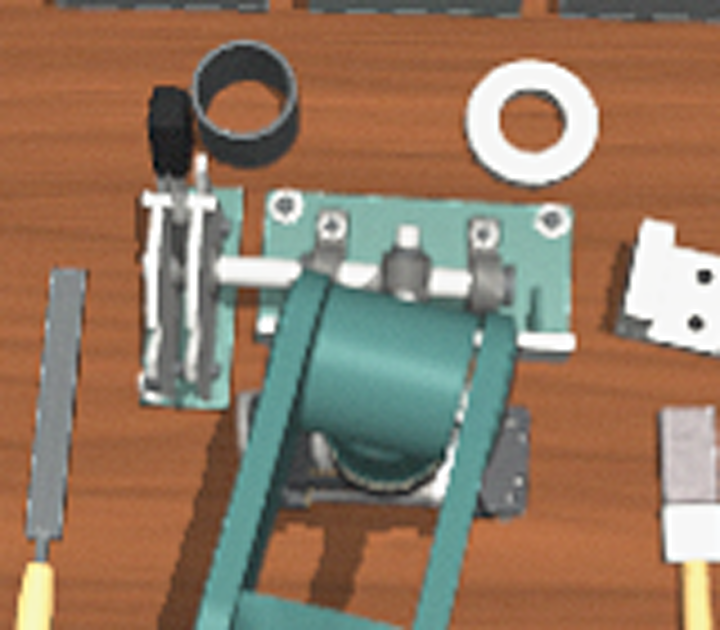

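View pics/s3.png

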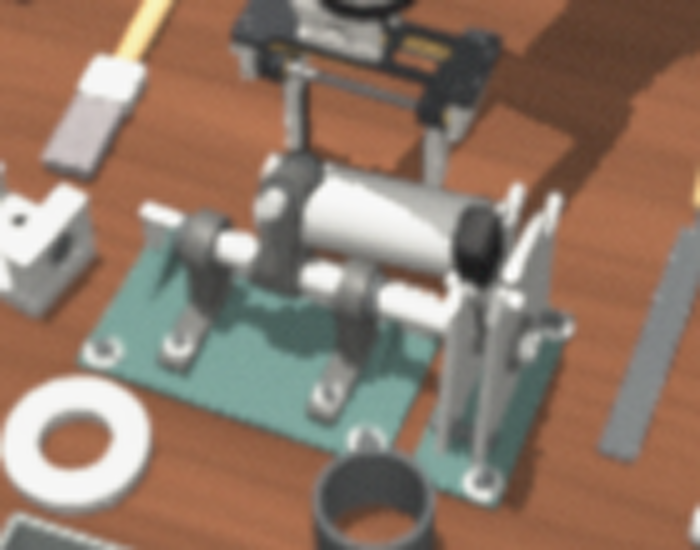

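Request:
{"fn": "send_rows", "kwargs": {
  "increments": [
    [1,0,0,0.004,0],
    [1,0,0,0.008,0],
    [1,0,0,0.012,0],
    [1,0,0,0.016,0],
    [1,0,0,0.02,0]
  ]
}}

```text
time: 4.0
tool_pos: [0.4951, -0.0458, 0.0255]
ee_rot: [0.321, 1.571, 0.291]
wrist_force: [-1.0, 0.9, 0.5]
width: 0.0938
```

Request:
{"fn": "send_rows", "kwargs": {
  "increments": [
    [1,0,0,0.003,0],
    [1,0,0,0.006,0],
    [1,0,0,0.009,0],
    [1,0,0,0.011,0],
    [1,0,0,0.013,0]
  ]
}}

```text
time: 4.42
tool_pos: [0.5052, -0.0452, 0.0253]
ee_rot: [2.872, 1.564, 2.843]
wrist_force: [-7.9, 2.0, 6.8]
width: 0.0939
```

```bash
python3 -c "
from pl import *
rep((-.068,0,.022))
from bench import robot
s=robot.snapshot('scene'); crop(s,180,180,140,110,5,'pics/s4.png')"
```

```text
t 4.4167 clampTCP [-0.0769  0.0066  0.0253] F(clamp) [-7.93  1.76  6.76] w 0.09385135297443321
tooly in clamp [-0.001  1.     0.002] yaw off 0.0013067976787683106 x [-0.007  0.002 -1.   ] j [-0.2   0.11  1.72  0.    1.32 -1.74]
tool shift [ 0.0032 -0.0066  0.0089]
```

View pics/s4.png

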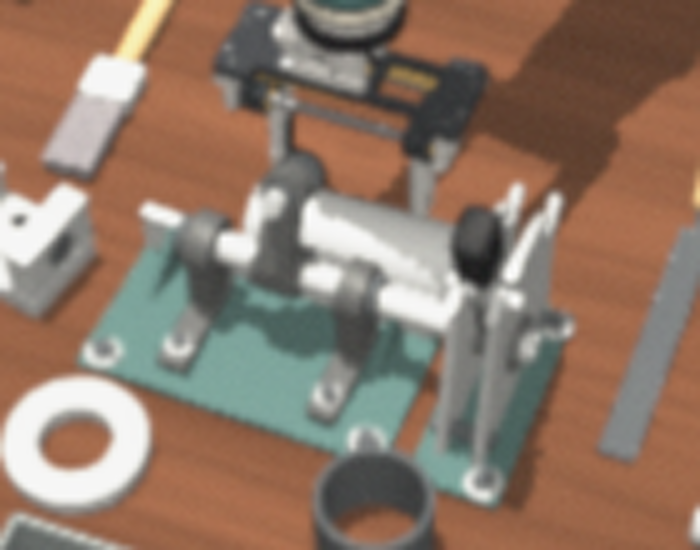

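Request:
{"fn": "send_rows", "kwargs": {
  "increments": [
    [1,0,0,0.001,0],
    [1,0,0,0.002,0],
    [1,0,0,0.003,0],
    [1,0,0,0.003,0],
    [1,0,0,0.003,0]
  ]
}}

```text
time: 4.88
tool_pos: [0.5082, -0.0451, 0.0252]
ee_rot: [2.803, 1.564, 2.774]
wrist_force: [-8.0, 1.5, 5.8]
width: 0.0938
```

```bash
python3 -c "
from pl import *
rep((-.068,0,.022));print(st()[0]['wrist_torque'])"
```

```text
t 4.8833 clampTCP [-0.0739  0.0068  0.0252] F(clamp) [-8.06  1.22  5.85] w 0.09383725097863538
tooly in clamp [-0.001  1.     0.002] yaw off 0.0013016216035032196 x [-0.006  0.002 -1.   ] j [-0.2   0.11  1.71  0.    1.32 -1.74]
tool shift [ 0.0031 -0.0068  0.0059]
[0.70098049 1.27888296 0.43926236]
```

Request:
{"fn": "send_rows", "kwargs": {
  "increments": [
    [1,0,0,0.001,0],
    [1,0,0,0.002,0],
    [1,0,0,0.003,0],
    [1,0,0,0.003,0],
    [1,0,0,0.003,0]
  ]
}}

```text
time: 5.3
tool_pos: [0.5102, -0.0449, 0.0251]
ee_rot: [2.847, 1.562, 2.819]
wrist_force: [-9.0, 2.7, 7.7]
width: 0.094
```

```bash
python3 -c "
from pl import *
rep((-.068,0,.022));print(st()[0]['wrist_torque'])
from bench import robot
s=robot.snapshot('scene'); crop(s,200,200,90,70,8,'pics/s5.png')
s=robot.snapshot('top'); crop(s,190,120,130,80,6,'pics/t5.png')"
```

```text
t 5.3 clampTCP [-0.0719  0.007   0.0251] F(clamp) [-9.06  2.4   7.7 ] w 0.09399287352744104
tooly in clamp [-0.001  1.     0.003] yaw off 0.0012275692123892205 x [-0.009  0.003 -1.   ] j [-0.2   0.12  1.7   0.    1.33 -1.74]
tool shift [ 0.003  -0.007   0.0039]
[0.77128335 1.75481308 0.40080765]
```

View pics/s5.png

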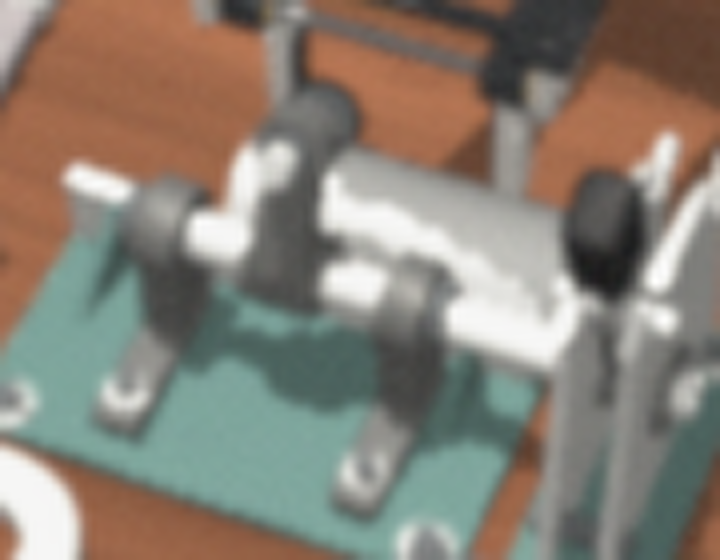

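View pics/t5.png

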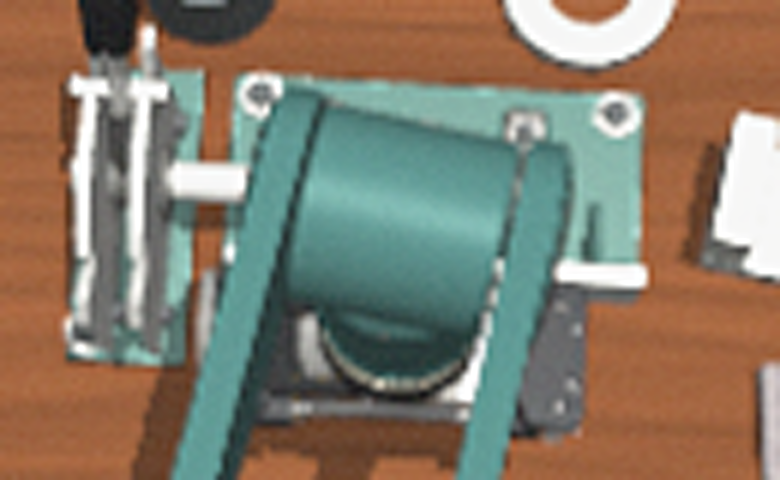

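Request:
{"fn": "send_rows", "kwargs": {
  "increments": [
    [1,0,0,0.001,0],
    [1,0,0,0.002,0],
    [1,0,0,0.003,0],
    [1,0,0,0.003,0],
    [1,0,0,0.003,0]
  ]
}}

```text
time: 5.82
tool_pos: [0.5103, -0.0449, 0.025]
ee_rot: [2.97, 1.555, 2.942]
wrist_force: [-16.0, 3.0, 13.2]
width: 0.094
```

```bash
python3 -c "
from pl import *
rep((-.068,0,.022));print(st()[0]['wrist_torque'])"
```

```text
t 5.8167 clampTCP [-0.0717  0.007   0.025 ] F(clamp) [-16.04   2.56  13.16] w 0.09398402413013271
tooly in clamp [-0.001  1.     0.003] yaw off 0.0012061944808743254 x [-0.015  0.003 -1.   ] j [-0.2   0.12  1.7   0.    1.33 -1.74]
tool shift [ 0.003  -0.007   0.0038]
[0.78784964 3.00459034 0.2726007 ]
```

Request:
{"fn": "send_rows", "kwargs": {
  "increments": [
    [1,0,0,-0.002,0],
    [1,0,0,-0.004,0],
    [1,0,0,-0.006,0],
    [1,0,0,-0.009,0],
    [1,0,0,-0.012,0]
  ]
}}

```text
time: 6.23
tool_pos: [0.5052, -0.0463, 0.0256]
ee_rot: [-0.28, 1.569, -0.31]
wrist_force: [0.2, 0.3, -0.1]
width: 0.0941
```

Request:
{"fn": "send_rows", "kwargs": {
  "increments": [
    [1,0,0,-0.01,0],
    [1,0,0,-0.03,0],
    [1,-0.02,0,-0.06,0],
    [1,-0.05,0,-0.09,0],
    [1,-0.09,0,-0.12,0]
  ]
}}

```text
time: 6.65
tool_pos: [0.3867, -0.0422, 0.107]
ee_rot: [2.956, 1.566, 2.926]
wrist_force: [0.2, -0.0, 0.5]
width: 0.0939
```

```bash
python3 -c "
from pl import *
rep((-.068,0,.022))
from bench import robot
s=robot.snapshot('scene'); crop(s,200,200,90,70,8,'pics/s6.png')
s=robot.snapshot('top'); crop(s,190,110,130,90,6,'pics/t6.png')"
```

```text
t 6.65 clampTCP [-0.1954  0.006   0.107 ] F(clamp) [ 0.15 -0.02  0.49] w 0.09389351407803602
tooly in clamp [0.    1.    0.001] yaw off -6.051868466261163e-05 x [-0.005  0.001 -1.   ] j [-0.25 -0.24  1.87 -0.    1.51 -1.8 ]
tool shift [ 0.0843 -0.0061  0.1278]
```

View pics/s6.png

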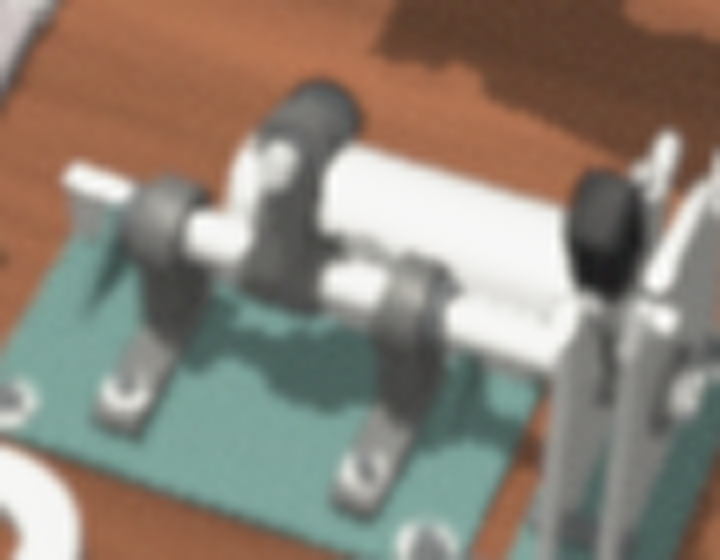

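View pics/t6.png

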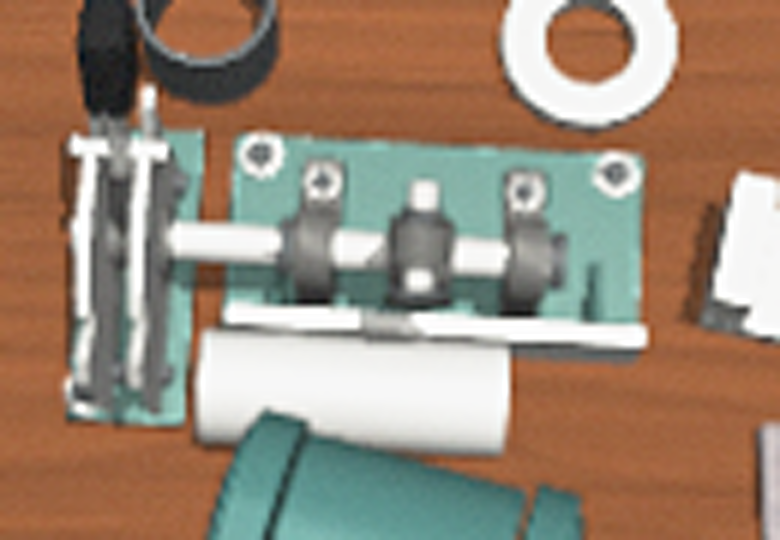

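```bash
python3 -c "
from pl import *
s=pickle.load(open('top.pkl','rb'))
for z,c in [(.03,(197,385)),(.03,(510,400)),(.03,(197,440)),(.03,(505,453)),(.03,(197,335)),(.03,(510,350)),(.045,(225,318)),(.045,(647,340)),(.008,(186,400))]:
    print(c,np.round(RC.T@(onz(s,190+c[0]/6-.4,110+c[1]/6-.4,z)-C),4))"
```

```text
(197, 385) [-0.0327  0.114   0.03  ]
(510, 400) [-0.0323 -0.0516  0.03  ]
(197, 440) [-0.0624  0.112   0.03  ]
(505, 453) [-0.061  -0.0501  0.03  ]
(197, 335) [-0.0055  0.1158  0.03  ]
(510, 350) [-0.0051 -0.0505  0.03  ]
(225, 318) [0.0006 0.1004 0.045 ]
(647, 340) [ 0.0002 -0.1215  0.045 ]
(186, 400) [-0.0361  0.1213  0.008 ]
```

Pipe is flat against the stop, parallel, with its centre about 31 mm towards the lever. That is within the limit. Now the lever.

Request:
{"fn": "send_rows", "kwargs": {
  "increments": [
    [1,-0.04,0,0,0],
    [1,-0.08,0,0,0],
    [1,-0.12,0,0,0],
    [1,-0.16,0,0,0],
    [1,-0.19,0.01,0.02,0]
  ]
}}

```text
time: 7.17
tool_pos: [0.4096, -0.0343, 0.3021]
ee_rot: [-0.432, 1.566, -0.465]
wrist_force: [1.4, 1.5, -0.5]
width: 0.0942
```

Request:
{"fn": "send_rows", "kwargs": {
  "increments": [
    [1,0,0.018,0.034,0],
    [1,0,0.036,0.068,0],
    [1,0,0.054,0.102,0],
    [1,0,0.072,0.136,0],
    [1,0,0.09,0.17,0]
  ]
}}

```text
time: 7.58
tool_pos: [0.5848, 0.0525, 0.297]
ee_rot: [-2.918, 1.57, -2.948]
wrist_force: [1.0, -0.6, 0.3]
width: 0.0941
```

Request:
{"fn": "send_rows", "kwargs": {
  "increments": [
    [1,0,0.015,0.028,0],
    [1,0,0.03,0.056,0],
    [1,0,0.044,0.085,0],
    [1,0,0.044,0.085,0],
    [1,0,0.044,0.085,0]
  ]
}}

```text
time: 8.0
tool_pos: [0.6703, 0.0935, 0.2936]
ee_rot: [-3.035, 1.564, -3.064]
wrist_force: [-0.8, 0.2, -1.0]
width: 0.0946
```

```bash
python3 -c "
from pl import *
rep((.0793,.150,.196))
from bench import robot
s=robot.snapshot('scene'); crop(s,200,120,160,150,4,'pics/s7.png')"
```

```text
t 8.0 clampTCP [0.084  0.1502 0.2936] F(clamp) [-0.8   0.21 -0.96] w 0.09462051076801346
tooly in clamp [-0.001  1.    -0.001] yaw off 0.0009091567172840204 x [-0.006 -0.001 -1.   ] j [ 0.05  0.39  0.83 -0.    1.93 -1.49]
tool shift [ 0.0976 -0.0001 -0.0041]
```

View pics/s7.png

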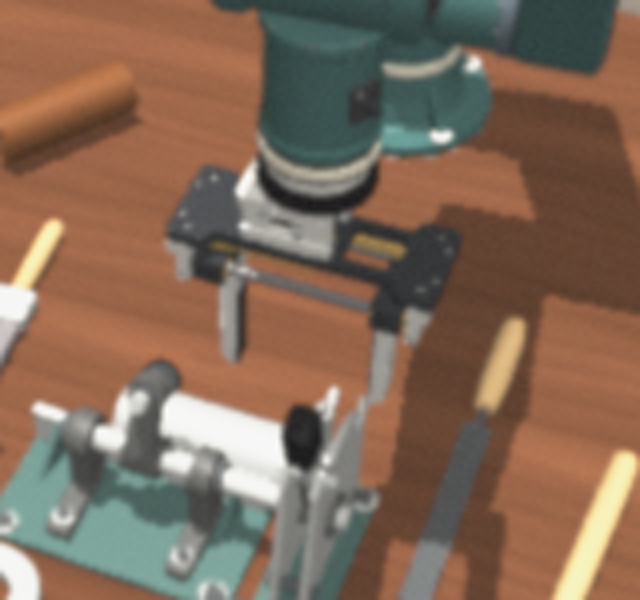

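Request:
{"fn": "send_rows", "kwargs": {
  "increments": [
    [1,0.03,0,-0.002,0],
    [1,0.06,0,-0.004,0],
    [1,0.085,0,-0.004,0],
    [1,0.097,0,-0.004,0],
    [1,0.097,0,-0.004,0]
  ]
}}

```text
time: 8.47
tool_pos: [0.6628, 0.0923, 0.1985]
ee_rot: [-3.041, 1.565, -3.072]
wrist_force: [0.1, -0.3, -0.3]
width: 0.0944
```

```bash
python3 -c "
from pl import *
rep((.0793,.150,.196))
from bench import robot
s=robot.snapshot('scene'); crop(s,200,120,160,150,4,'pics/s8.png')"
```

```text
t 8.4667 clampTCP [0.0766 0.1488 0.1985] F(clamp) [ 0.07 -0.27 -0.29] w 0.09439892269905138
tooly in clamp [ 0.001  1.    -0.001] yaw off -0.0007716543053105431 x [-0.005 -0.001 -1.   ] j [ 0.05  0.36  1.05 -0.    1.73 -1.49]
tool shift [0.0025 0.0012 0.0027]
```

View pics/s8.png

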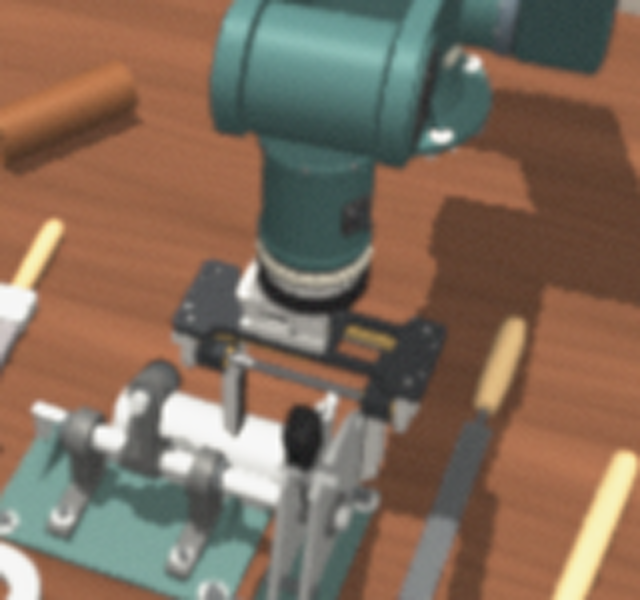

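Request:
{"fn": "send_rows", "kwargs": {
  "increments": [
    [1,0.001,0.001,0.002,0],
    [-0.3,0.001,0.001,0.002,0],
    [-1,0.001,0.001,0.002,0],
    [-1,0.001,0.001,0.002,0],
    [-1,0.001,0.001,0.002,0]
  ]
}}

```text
time: 8.93
tool_pos: [0.6679, 0.0941, 0.2013]
ee_rot: [0.119, 1.569, 0.089]
wrist_force: [-0.1, -0.8, -0.4]
width: 0.0711
```

Request:
{"fn": "send_rows", "kwargs": {
  "increments": [
    [-1,0,0,0,0],
    [-1,0,0,0,0],
    [-1,0,0,0,0],
    [-1,0,0,0,0],
    [-1,0,0,0,0]
  ]
}}

```text
time: 9.35
tool_pos: [0.6674, 0.0941, 0.2001]
ee_rot: [2.921, 1.571, 2.891]
wrist_force: [-0.2, 0.5, -0.3]
width: 0.0372
```

```bash
python3 -c "
from pl import *
rep((.0793,.150,.196))"
```

```text
t 9.35 clampTCP [0.0811 0.1507 0.2001] F(clamp) [-0.23  0.54 -0.26] w 0.037218357558683135
tooly in clamp [-0.  1.  0.] yaw off 0.0001561151416831185 x [-0.  0. -1.] j [ 0.06  0.37  1.04  0.    1.73 -1.49]
tool shift [ 0.0041 -0.0007 -0.0018]
```

Request:
{"fn": "send_rows", "kwargs": {
  "increments": [
    [-1,0,0,0,0],
    [-1,0,0,0,0],
    [-1,0,0,0,0],
    [-1,0,0,0,0],
    [-1,0,0,0,0]
  ]
}}

```text
time: 9.77
tool_pos: [0.6674, 0.0926, 0.2001]
ee_rot: [-1.723, 1.569, -1.754]
wrist_force: [-0.9, -4.7, -0.2]
width: 0.024
```

```bash
cat > arc.py <<'E'
from pl import *
# offset tool vs lever-home grip: where TCP would be; compute shifts per lever angle from measured start
import sys
E
python3 -c "
from pl import *
rep((.0793,.150,.196))"
```

```text
t 9.7667 clampTCP [0.0812 0.1492 0.2001] F(clamp) [-0.73 -4.7  -0.2 ] w 0.024038617166162467
tooly in clamp [ 0.002  1.    -0.002] yaw off -0.0015303719758335175 x [-0.    -0.002 -1.   ] j [ 0.05  0.37  1.04 -0.    1.73 -1.48]
tool shift [ 0.0041  0.0008 -0.0019]
```

Request:
{"fn": "send_rows", "kwargs": {
  "increments": [
    [-1,-0.004,-0.001,0.001,0],
    [-1,-0.008,-0.0015,0.0025,0],
    [-1,-0.012,-0.0015,0.0037,0],
    [-1,-0.016,-0.0015,0.005,0],
    [-1,-0.019,-0.0015,0.006,0]
  ]
}}

```text
time: 10.18
tool_pos: [0.6731, 0.0924, 0.2183]
ee_rot: [-2.967, 1.568, -2.997]
wrist_force: [-1.2, -2.6, -8.9]
width: 0.0242
```

```bash
python3 -c "
from pl import *
rep()
o,T=st();g=RC.T@(o['tool_pos']+T[:,0]*-.019-C)-[.035,.15,.072];print('r',np.hypot(g[0],g[2]),'ang',np.arctan2(g[0],g[2]))
from bench import robot
s=robot.snapshot('scene'); crop(s,210,180,110,90,6,'pics/s9.png')"
```

```text
t 10.1833 clampTCP [0.0869 0.1491 0.2183] F(clamp) [-1.12 -2.64 -8.86] w 0.024166247664676517
tooly in clamp [-0.  1. -0.] yaw off 8.09482992531967e-06 x [-0.002 -0.    -1.   ] j [ 0.05  0.38  0.99 -0.    1.77 -1.49]
r 0.17330585268672288 ang 0.3044059601374387
```

View pics/s9.png

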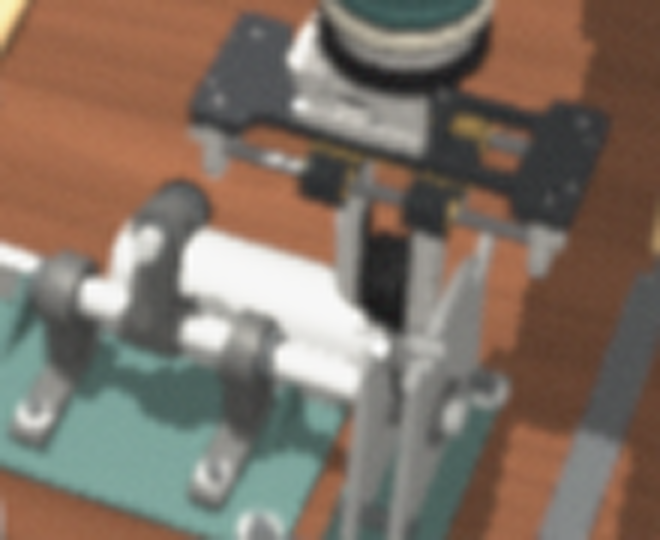

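```bash
cat > arc.py <<'E'
from pl import *
import sys
def now():
    o,T=st();g=RC.T@(o['tool_pos']+T[:,0]*-.019-C)-[.035,.15,.072]
    return o,T,g
def show():
    o,T,g=now(); a=np.arctan2(g[0],g[2]); F=RC.T@o['wrist_force']
    print('t',o['time'],'r',round(np.hypot(g[0],g[2]),4),'lean',round(a,4),'y',round(g[1],4),'F',np.round(F,1),'Frad',round(F[0]*np.sin(a)+F[2]*np.cos(a),1),'Ftan(+x)',round(F[0]*np.cos(a)-F[2]*np.sin(a),1),'w',o['width'])
    return g
g=show()
if len(sys.argv)>2:
    r=float(sys.argv[1])
    for a in map(float,sys.argv[2:]):
        print(a,'tx',round(g[2]-r*np.cos(a),4),'tz',round(r*np.sin(a)-g[0],4))
E
python3 arc.py .173 .24 .16 .08 0 -.08
```

```text
t 10.2333 r 0.1741 lean 0.3041 y -0.0009 F [-1.  -1.9 -8.5] Frad -8.4 Ftan(+x) 1.6 w 0.02343197638030747
0.24 tx -0.0019 tz -0.011
0.16 tx -0.0047 tz -0.0246
0.08 tx -0.0063 tz -0.0383
0.0 tx -0.0069 tz -0.0521
-0.08 tx -0.0063 tz -0.0659
```

Request:
{"fn": "send_rows", "kwargs": {
  "increments": [
    [-1,-0.002,0,-0.011,0],
    [-1,-0.005,0,-0.025,0],
    [-1,-0.0063,0,-0.038,0],
    [-1,-0.007,0,-0.052,0],
    [-1,-0.0063,0,-0.066,0]
  ]
}}

```text
time: 10.65
tool_pos: [0.6085, 0.0946, 0.2261]
ee_rot: [0.142, 1.566, 0.112]
wrist_force: [3.2, -2.2, -6.8]
width: 0.024
```

```bash
python3 arc.py .173 -.16 -.24 -.32 -.40 -.48
```

```text
t 10.65 r 0.1735 lean -0.0741 y -0.0005 F [ 3.2 -2.1 -6.8] Frad -7.1 Ftan(+x) 2.7 w 0.024017441701935333
-0.16 tx 0.0023 tz -0.0147
-0.24 tx 0.005 tz -0.0283
-0.32 tx 0.0089 tz -0.0416
-0.4 tx 0.0137 tz -0.0545
-0.48 tx 0.0196 tz -0.067
```

Request:
{"fn": "send_rows", "kwargs": {
  "increments": [
    [-1,0.002,0,-0.015,0],
    [-1,0.0048,0,-0.028,0],
    [-1,0.0087,0,-0.042,0],
    [-1,0.0135,0,-0.055,0],
    [-1,0.0193,0,-0.067,0]
  ]
}}

```text
time: 11.07
tool_pos: [0.5428, 0.0969, 0.2093]
ee_rot: [0.137, 1.56, 0.108]
wrist_force: [4.8, -1.0, 3.0]
width: 0.0234
```

```bash
python3 arc.py .173 -.55 -.62 -.69 -.74 -.78
```

```text
t 11.0667 r 0.175 lean -0.4662 y -0.0002 F [ 4.8 -0.9  3. ] Frad 0.5 Ftan(+x) 5.7 w 0.02337150634967178
-0.55 tx 0.0089 tz -0.0118
-0.62 tx 0.0155 tz -0.0218
-0.69 tx 0.0229 tz -0.0314
-0.74 tx 0.0286 tz -0.038
-0.78 tx 0.0334 tz -0.043
```

```bash
python3 -c "
from bench import robot
from h import *
s=robot.snapshot('scene'); crop(s,210,150,110,100,6,'pics/s10.png')"; python3 arc.py
```

```text
t 11.1167 r 0.1755 lean -0.4823 y -0.0002 F [ 0.2 -2.  -2.1] Frad -2.0 Ftan(+x) -0.9 w 0.023823450958760668
```

View pics/s10.png

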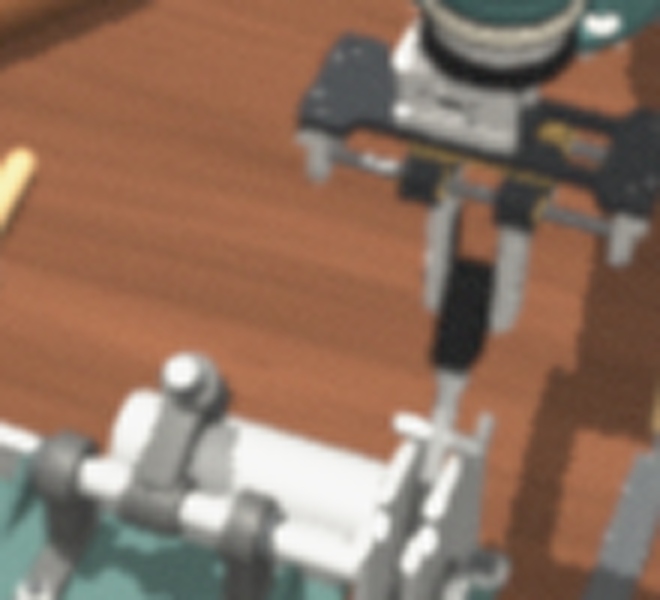

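The pin is at the rim, the arm is coming down and the pads slipped a little. The rim carries the pin, so I continue at a slightly smaller radius.

```bash
python3 arc.py .172 -.54 -.60 -.66 -.71 -.75
```

```text
t 11.1167 r 0.1755 lean -0.4823 y -0.0002 F [ 0.2 -2.  -2.1] Frad -2.0 Ftan(+x) -0.9 w 0.023823450958760668
-0.54 tx 0.0079 tz -0.0071
-0.6 tx 0.0135 tz -0.0157
-0.66 tx 0.0196 tz -0.0241
-0.71 tx 0.025 tz -0.0307
-0.75 tx 0.0296 tz -0.0359
```

Request:
{"fn": "send_rows", "kwargs": {
  "increments": [
    [-1,0.0075,0,-0.007,0],
    [-1,0.0135,0,-0.0157,0],
    [-1,0.0196,0,-0.024,0],
    [-1,0.025,0,-0.0307,0],
    [-1,0.0296,0,-0.036,0]
  ]
}}

```text
time: 11.53
tool_pos: [0.5096, 0.0981, 0.1872]
ee_rot: [0.122, 1.55, 0.093]
wrist_force: [-2.0, -1.4, 17.5]
width: 0.0241
```

```bash
python3 -c "
from bench import robot
from h import *
s=robot.snapshot('scene'); crop(s,210,150,110,100,6,'pics/s11.png')"; python3 arc.py .172 -.78 -.81 -.84 -.86 -.87
```

```text
t 11.5833 r 0.175 lean -0.7169 y 0.0 F [-7.4 -1.6  9.4] Frad 12.0 Ftan(+x) 0.6 w 0.023989318679472415
-0.78 tx 0.0096 tz -0.006
-0.81 tx 0.0133 tz -0.0096
-0.84 tx 0.0171 tz -0.0131
-0.86 tx 0.0197 tz -0.0154
-0.87 tx 0.021 tz -0.0165
```

View pics/s11.png

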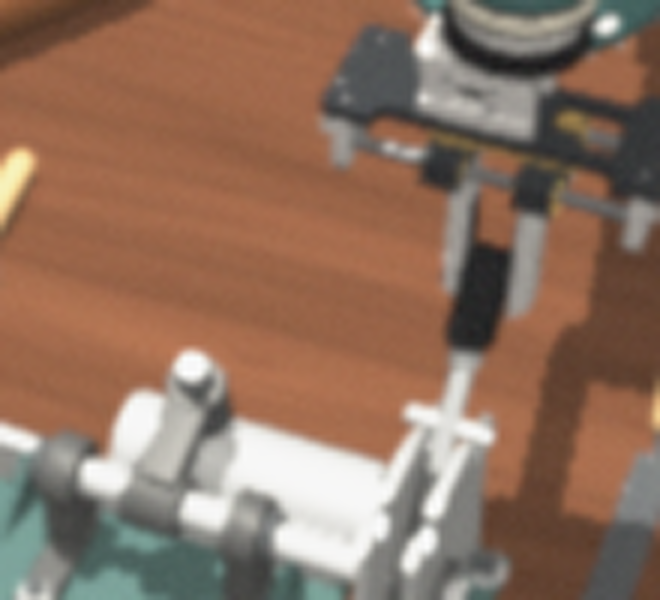

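```bash
python3 arc.py .177 -.75 -.78 -.81 -.84 -.86
```

```text
t 11.5833 r 0.175 lean -0.7169 y 0.0 F [-7.4 -1.6  9.4] Frad 12.0 Ftan(+x) 0.6 w 0.023989318679472415
-0.75 tx 0.0024 tz -0.0057
-0.78 tx 0.0061 tz -0.0095
-0.81 tx 0.0099 tz -0.0132
-0.84 tx 0.0138 tz -0.0168
-0.86 tx 0.0164 tz -0.0192
```

Request:
{"fn": "send_rows", "kwargs": {
  "increments": [
    [-1,-0.001,0,-0.003,0],
    [-1,0,0,-0.006,0],
    [-1,0.001,0,-0.008,0],
    [-1,0.003,0,-0.01,0],
    [-1,0.005,0,-0.012,0]
  ]
}}

```text
time: 12.0
tool_pos: [0.4929, 0.0987, 0.1738]
ee_rot: [0.659, 1.568, 0.63]
wrist_force: [-1.2, 0.2, 9.3]
width: 0.0238
```

```bash
python3 -c "
from bench import robot
from h import *
s=robot.snapshot('scene'); crop(s,210,150,110,100,6,'pics/s12.png')"; python3 arc.py
```

```text
t 12.05 r 0.1765 lean -0.8229 y 0.0 F [-3.2  0.4  6.6] Frad 6.9 Ftan(+x) 2.7 w 0.023627267469581256
```

View pics/s12.png

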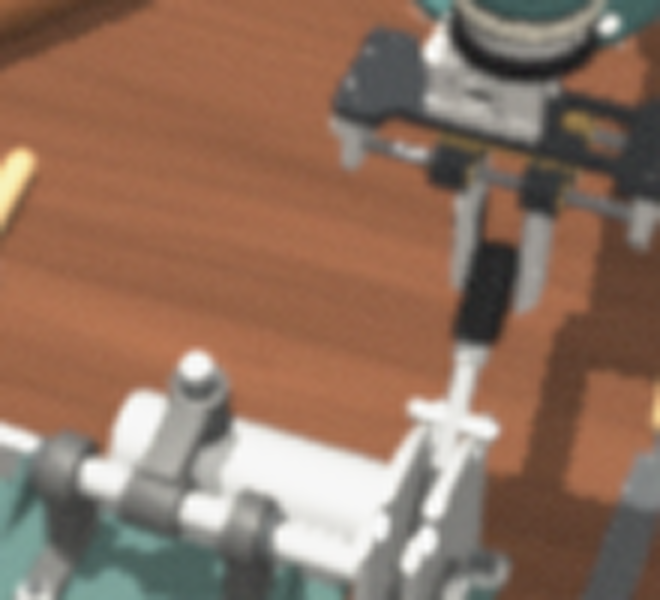

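Request:
{"fn": "send_rows", "kwargs": {
  "increments": [
    [-1,0.003,0,-0.003,0],
    [-1,0.006,0,-0.0045,0],
    [-1,0.0075,0,-0.005,0],
    [-1,0.0085,0,-0.005,0],
    [-1,0.0095,0,-0.004,0]
  ]
}}

```text
time: 12.47
tool_pos: [0.4846, 0.099, 0.1624]
ee_rot: [2.973, 1.562, 2.944]
wrist_force: [-12.8, 1.6, 12.1]
width: 0.0236
```

```bash
python3 -c "
from bench import robot
from h import *
s=robot.snapshot('scene'); crop(s,210,150,110,100,6,'pics/s13.png')"; python3 arc.py
```

```text
t 12.5167 r 0.175 lean -0.8955 y 0.0001 F [-10.3  -0.3   8.5] Frad 13.4 Ftan(+x) 0.1 w 0.024237923316320457
```

View pics/s13.png

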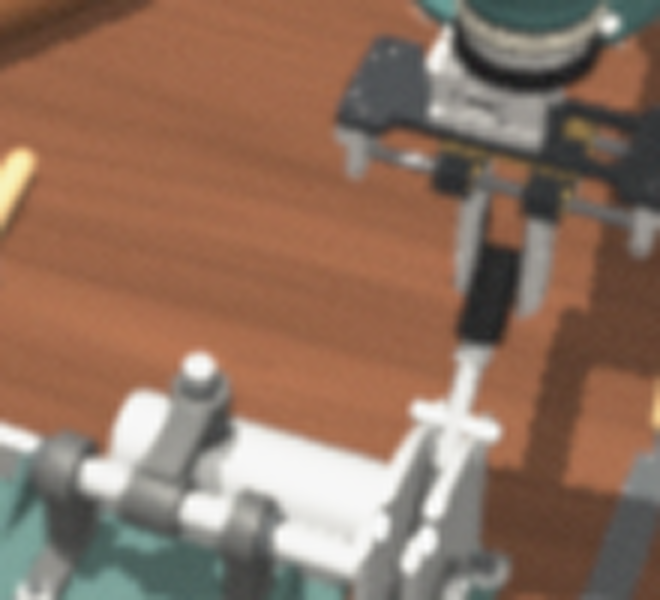

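```bash
cat > lev.py <<'E'
from pl import *
s=pickle.load(open('scene.pkl','rb'))
n=RC[:,1]
def onp(u,v,y=.15):
    o,d=ray(s,u,v); P0=c2w((0,y,0)); k=n@(P0-o)/(n@d); return RC.T@(o+k*d-C)
def f(c):return (210+c[0]/6-.4,150+c[1]/6-.4)
for nm,c in dict(top=(501,246),bot=(482,345),pin=(455,420),mid=(490,296)).items():
    g=onp(*f(c))-[.035,.15,.072]; print(nm,np.round(g,4),'r',round(np.hypot(g[0],g[2]),4),'lean',round(np.arctan2(g[0],g[2]),3))
for a in (-.75,-.8,-.85,-.9):
  for r in (.137,.165,.193):
    u=proj(s,c2w((.035+r*np.sin(a),.15,.072+r*np.cos(a))))[0]; print(a,r,np.round((u+.4-[210,150])*6))
E
python3 lev.py
```

```text
top [-0.1281  0.      0.1362] r 0.187 lean -0.755
bot [-0.1079  0.      0.0775] r 0.1328 lean -0.948
pin [-0.0641  0.      0.0623] r 0.0894 lean -0.799
mid [-0.1148  0.      0.1101] r 0.1591 lean -0.806
-0.75 0.137 [476. 336.]
-0.75 0.165 [490. 286.]
-0.75 0.193 [504. 235.]
-0.8 0.137 [479. 335.]
-0.8 0.165 [493. 285.]
-0.8 0.193 [507. 235.]
-0.85 0.137 [481. 336.]
-0.85 0.165 [495. 286.]
-0.85 0.193 [509. 236.]
-0.9 0.137 [483. 336.]
-0.9 0.165 [497. 287.]
-0.9 0.193 [512. 238.]
```

```bash
python3 -c "
from bench import robot
from h import *
s=robot.snapshot('top'); crop(s,180,90,130,100,6,'pics/t13.png')"; python3 arc.py
```

```text
t 12.5667 r 0.175 lean -0.8957 y 0.0001 F [-10.    0.6   8.2] Frad 13.0 Ftan(+x) 0.1 w 0.023817534337651814
```

View pics/t13.png

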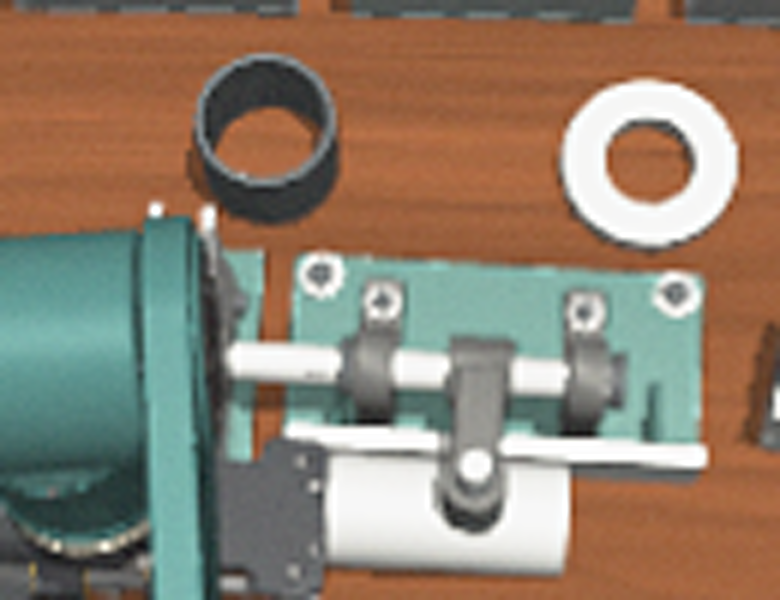

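```bash
cat >> lev.py <<'E'
print('---')
s9=lambda c:(210+c[0]/6-.4,180+c[1]/6-.4)
for nm,u in dict(s10b=f((453,370)),s10t=f((470,260)),s10p=f((437,432)),s11b=f((468,350)),s11t=f((490,245)),s11p=f((450,422)),s12b=f((478,345)),s12t=f((498,243)),s12p=f((453,418)),s13b=f((482,345)),s13p=f((456,420))).items():
    g=onp(*u)-[.035,.15,.072]; print(nm,'r',round(np.hypot(g[0],g[2]),4),'lean',round(np.arctan2(g[0],g[2]),3))
E
python3 lev.py | sed -n '/---/,$p'
```

```text
---
s10b r 0.1287 lean -0.403
s10t r 0.1983 lean -0.333
s10p r 0.0964 lean -0.306
s11b r 0.1308 lean -0.639
s11t r 0.1913 lean -0.571
s11p r 0.0901 lean -0.641
s12b r 0.1317 lean -0.849
s12t r 0.1892 lean -0.691
s12p r 0.0913 lean -0.709
s13b r 0.1328 lean -0.948
s13p r 0.0893 lean -0.836
```

```bash
cat > bolt.py <<'E'
from pl import *
t=pickle.load(open('top.pkl','rb'));s=pickle.load(open('scene.pkl','rb'))
n=RC[:,1]
def onp(s,u,v,y=0):
    o,d=ray(s,u,v); P0=c2w((0,y,0)); k=n@(P0-o)/(n@d); return RC.T@(o+k*d-C)-[.035,0,.072]
def rp(nm,g): print(nm,np.round(g,4),'r',round(np.hypot(g[0],g[2]),4),'ang',round(np.arctan2(g[0],g[2]),3))
rp('s1',onp(s,190+265/6-.4,190+183/6-.4))
rp('s6',onp(s,200+279/8-.4,200+160/8-.4))
rp('t1',onp(t,195+291/4.5-.4,90+299/4.5-.4))
rp('s10',onp(s,210+184/6-.4,150+373/6-.4))
rp('s11',onp(s,210+192/6-.4,150+367/6-.4))
rp('s12',onp(s,210+196/6-.4,150+367/6-.4))
rp('s13',onp(s,210+199/6-.4,150+367/6-.4))
rp('t13',onp(t,180+476/6-.4,90+466/6-.4))
E
python3 bolt.py
```

```text
s1 [ 0.0096 -0.      0.0757] r 0.0763 ang 0.126
s6 [0.0042 0.     0.0722] r 0.0723 ang 0.058
t1 [ 0.0054  0.     -0.0731] r 0.0733 ang 3.068
s10 [-0.0427  0.      0.0601] r 0.0737 ang -0.617
s11 [-0.0536  0.      0.0534] r 0.0757 ang -0.788
s12 [-0.059   0.      0.0476] r 0.0758 ang -0.893
s13 [-0.0632  0.      0.0431] r 0.0765 ang -0.972
t13 [-0.0745 -0.      0.0905] r 0.1172 ang -0.689
```

Request:
{"fn": "send_rows", "kwargs": {
  "increments": [
    [-1,-0.002,0,-0.003,0],
    [-1,-0.002,0,-0.005,0],
    [-1,0,0,-0.007,0],
    [-1,0.002,0,-0.009,0],
    [-1,0.003,0,-0.01,0]
  ]
}}

```text
time: 12.98
tool_pos: [0.4812, 0.0991, 0.1593]
ee_rot: [0.309, 1.564, 0.28]
wrist_force: [8.0, 1.6, -1.3]
width: 0.0237
```

```bash
python3 arc.py; python3 -c "
from bench import robot
from h import *
s=robot.snapshot('scene'); crop(s,210,150,110,100,6,'pics/s14.png')"
```

```text
t 12.9833 r 0.176 lean -0.9222 y 0.0001 F [ 7.9  1.9 -1.3] Frad -7.1 Ftan(+x) 3.8 w 0.02369905147790818
```

View pics/s14.png

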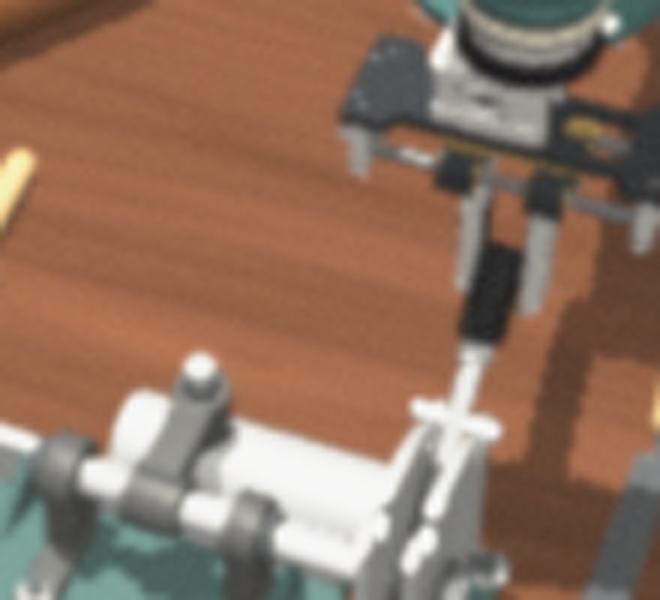

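Request:
{"fn": "send_rows", "kwargs": {
  "increments": [
    [-1,0.001,0,-0.001,0],
    [-1,0.002,0,-0.002,0],
    [-1,0.003,0,-0.003,0],
    [-1,0.004,0,-0.004,0],
    [-1,0.005,0,-0.005,0]
  ]
}}

```text
time: 13.45
tool_pos: [0.4772, 0.0992, 0.1552]
ee_rot: [0.251, 1.561, 0.221]
wrist_force: [8.5, 1.3, -0.7]
width: 0.0235
```

```bash
python3 arc.py; python3 -c "
from bench import robot
from h import *
s=robot.snapshot('scene'); crop(s,210,150,110,100,6,'pics/s15.png')"
```

```text
t 13.45 r 0.1768 lean -0.9543 y 0.0001 F [ 8.4  1.6 -0.7] Frad -7.3 Ftan(+x) 4.3 w 0.023463986175862622
```

View pics/s15.png

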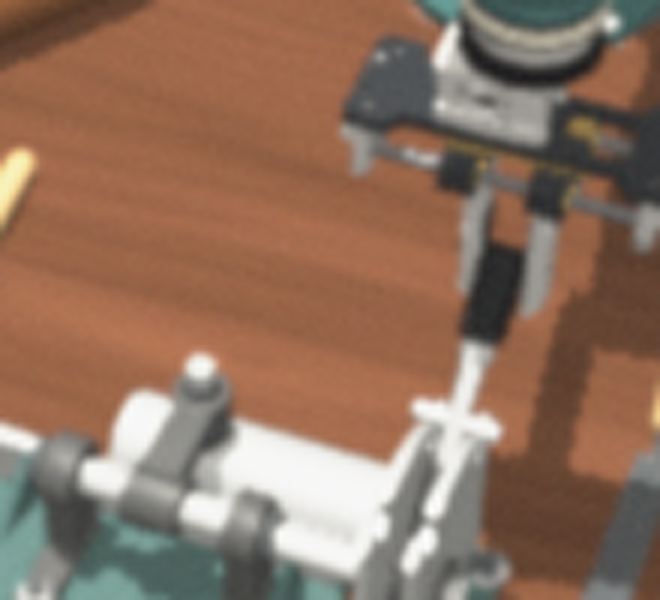

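Request:
{"fn": "send_rows", "kwargs": {
  "increments": [
    [-1,0.002,0,-0.001,0],
    [-1,0.004,0,0,0],
    [-1,0.0055,0,0.002,0],
    [-1,0.007,0,0.004,0],
    [-1,0.0085,0,0.006,0]
  ]
}}

```text
time: 13.92
tool_pos: [0.4829, 0.099, 0.1468]
ee_rot: [0.272, 1.562, 0.242]
wrist_force: [6.9, 1.2, -0.1]
width: 0.0236
```

```bash
python3 arc.py; python3 -c "
from bench import robot
from h import *
s=robot.snapshot('scene'); crop(s,210,150,110,100,6,'pics/s16.png')"
```

```text
t 13.9167 r 0.1674 lean -0.9761 y 0.0 F [ 6.9  1.4 -0.1] Frad -5.8 Ftan(+x) 3.7 w 0.02358080201711351
```

View pics/s16.png

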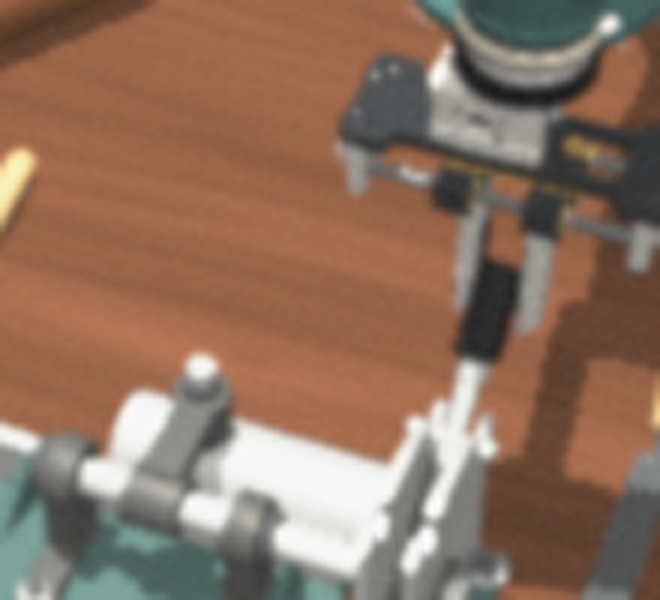

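The pin has entered the front notch. I'll lower it the rest of the way.

Request:
{"fn": "send_rows", "kwargs": {
  "increments": [
    [-1,0.0015,0,0.0015,0],
    [-1,0.003,0,0.003,0],
    [-1,0.0045,0,0.0045,0],
    [-1,0.006,0,0.006,0],
    [-1,0.007,0,0.007,0]
  ]
}}

```text
time: 14.38
tool_pos: [0.4835, 0.0991, 0.1421]
ee_rot: [2.812, 1.565, 2.783]
wrist_force: [-16.3, 1.3, 21.6]
width: 0.0241
```

```bash
python3 arc.py; python3 -c "
from bench import robot
from h import *
s=robot.snapshot('scene'); crop(s,210,150,110,100,6,'pics/s17.png')"
```

```text
t 14.3833 r 0.164 lean -0.9966 y 0.0002 F [-16.3   0.8  21.6] Frad 25.4 Ftan(+x) 9.3 w 0.024080185257119715
```

View pics/s17.png

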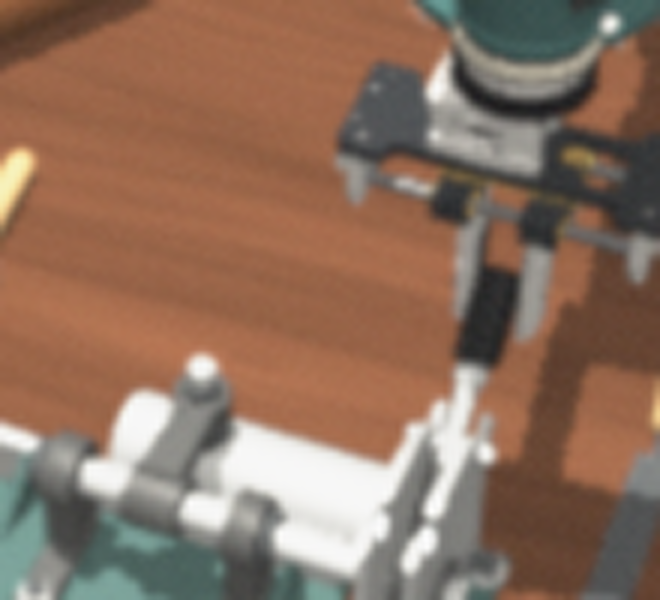

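Request:
{"fn": "send_rows", "kwargs": {
  "increments": [
    [0.2,0,0,0,0],
    [1,0,0,0,0],
    [1,0,0,0,0],
    [1,0,0,0,0],
    [1,0,0,0,0]
  ]
}}

```text
time: 14.85
tool_pos: [0.4861, 0.0979, 0.1378]
ee_rot: [-3.114, 1.569, 3.14]
wrist_force: [0.5, 0.7, 0.7]
width: 0.0537
```

Request:
{"fn": "send_rows", "kwargs": {
  "increments": [
    [1,0,0,0,0],
    [1,0,0,0,0],
    [1,0,0,0,0],
    [1,-0.01,0,0,0],
    [1,-0.03,0,0,0]
  ]
}}

```text
time: 15.27
tool_pos: [0.4847, 0.0978, 0.1666]
ee_rot: [-3.042, 1.565, -3.072]
wrist_force: [0.7, 1.3, 0.1]
width: 0.0872
```

Request:
{"fn": "send_rows", "kwargs": {
  "increments": [
    [1,-0.03,0,0,0],
    [1,-0.06,0,0,0],
    [1,-0.09,0,0,0],
    [1,-0.12,0,-0.02,0],
    [1,-0.15,0,-0.05,0]
  ]
}}

```text
time: 15.68
tool_pos: [0.4374, 0.0992, 0.3194]
ee_rot: [-2.993, 1.57, -3.024]
wrist_force: [0.8, 0.2, 0.5]
width: 0.0941
```

Request:
{"fn": "send_rows", "kwargs": {
  "increments": [
    [1,0,0.03,-0.03,0],
    [1,0,0.06,-0.06,0],
    [1,0,0.09,-0.09,0],
    [1,0,0.12,-0.12,0],
    [1,0,0.12,-0.12,0]
  ]
}}

```text
time: 16.1
tool_pos: [0.3164, 0.2267, 0.3201]
ee_rot: [1.295, 1.567, 1.274]
wrist_force: [0.2, -0.6, -0.0]
width: 0.0938
```

```bash
python3 -c "
from bench import robot
from h import *
from pl import rep
rep()
s=robot.snapshot('scene'); crop(s,190,180,125,95,6,'pics/s18.png');cv2.imwrite('pics/sf.png',s['image'][:,:,::-1])
s=robot.snapshot('top'); crop(s,180,90,130,100,6,'pics/t18.png');cv2.imwrite('pics/tf.png',s['image'][:,:,::-1])"
```

```text
t 16.1 clampTCP [-0.2736  0.2728  0.3201] F(clamp) [ 0.2  -0.63 -0.02] w 0.09383126694769013
tooly in clamp [-0.009  1.     0.004] yaw off 0.009120229746536193 x [ 0.001  0.004 -1.   ] j [ 0.47 -0.27  1.47  0.    1.93 -1.08]
```

View pics/s18.png

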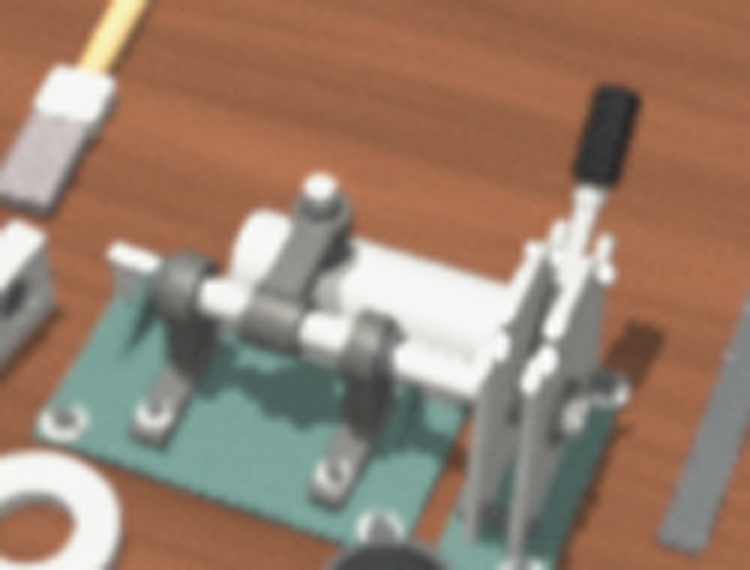

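View pics/t18.png

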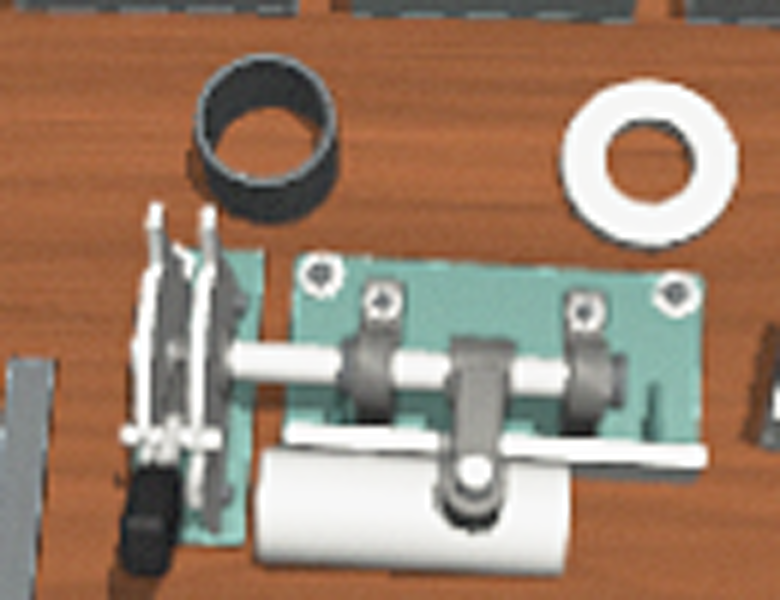

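View pics/tf.png

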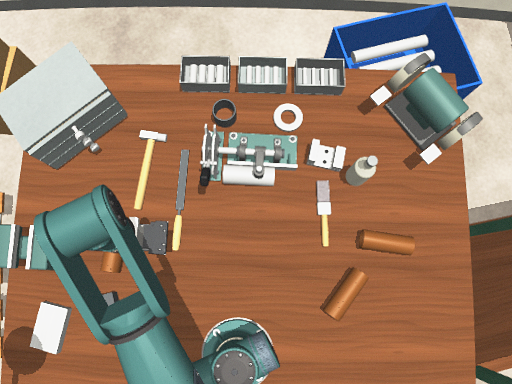

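```bash
python3 - <<'E'
from pl import *
from scipy.optimize import least_squares
t=pickle.load(open('top.pkl','rb'));s=pickle.load(open('scene.pkl','rb'))
sf=lambda x,y:np.array((190+x/6-.4,180+y/6-.4)); tf=lambda x,y:np.array((180+x/6-.4,90+y/6-.4))
def P(a,r): return c2w((.035+r*np.sin(a),.15,.072+r*np.cos(a)))
for a in(-.75,-.81,-.85,-.89):
  for p in (0,.014):
    print(a,p,[np.round((proj(s,P(a,r))[0]+.4-[190,180])*6) for r in(.122+p,.15+p,.178+p)],[np.round((proj(t,P(a,r))[0]+.4-[180,90])*6) for r in(.122+p,.15+p,.178+p)])
for z,c in [(.03,(258,505)),(.03,(570,515)),(.03,(258,562)),(.03,(565,573)),(.045,(285,437)),(.045,(706,462))]:
    print(c,np.round(RC.T@(onz(t,*tf(*c),z)-C),4))
E
```

```text
-0.75 0 [array([589., 183.]), array([603., 132.]), array([616.,  82.])] [array([160., 469.]), array([152., 498.]), array([143., 528.])]
-0.75 0.014 [array([596., 158.]), array([610., 107.]), array([623.,  57.])] [array([156., 483.]), array([148., 512.]), array([139., 543.])]
-0.81 0 [array([592., 182.]), array([606., 132.]), array([620.,  82.])] [array([160., 482.]), array([152., 514.]), array([144., 548.])]
-0.81 0.014 [array([599., 157.]), array([613., 107.]), array([627.,  57.])] [array([156., 498.]), array([148., 531.]), array([140., 565.])]
-0.85 0 [array([593., 182.]), array([607., 133.]), array([622.,  83.])] [array([160., 490.]), array([153., 525.]), array([145., 560.])]
-0.85 0.014 [array([600., 157.]), array([615., 108.]), array([629.,  58.])] [array([156., 507.]), array([149., 542.]), array([141., 578.])]
-0.89 0 [array([594., 183.]), array([609., 133.]), array([624.,  84.])] [array([161., 499.]), array([153., 535.]), array([145., 572.])]
-0.89 0.014 [array([602., 158.]), array([616., 109.]), array([631.,  60.])] [array([157., 517.]), array([149., 553.]), array([141., 592.])]
(258, 505) [-0.0327  0.1134  0.03  ]
(570, 515) [-0.0296 -0.0515  0.03  ]
(258, 562) [-0.0634  0.1114  0.03  ]
(565, 573) [-0.061  -0.0501  0.03  ]
(285, 437) [0.0012 0.1004 0.045 ]
(706, 462) [-0.0009 -0.121   0.045 ]
```

Both views agree: the handle is home, the lever leans about -0.84 rad (front notch), the pad is on the pipe and the other items haven't moved. Handing in.

```bash
python3 -c "
from bench import robot
print(robot.close_job())"
```

```text
the job is handed in; nothing more can be done
None
```

The pipe is clamped and the job is handed in at about 16 s, well inside the 54 s limit. `close_job` gave no verdict, so the results below come from my own last checks.

**What I did:** I rolled the pipe with the open fingers until it stalled firmly against the stop. I then gripped the lever's hand grip, pulled it out about 20 mm, swung it forward and lowered the pin into the front notch. Finally I let go and moved the arm clear.

**Last checks from the pictures:**
- **Pipe:** it lies against the stop, with its centre at x ≈ -31 mm. It is parallel to within about 0.02 rad. Its middle is about 31 mm off the arm towards the lever, which is inside the 45 mm limit but not centred.
- **Lever:** it leans about -0.84 rad, or roughly 1.14 rad of swing, and the handle looks home.
- **Other things:** by eye in the final top view, nothing else on the bench had moved; I did not measure this. The robot was touching nothing.

**What disagreed or was not checked:**
- **Lever angle during the swing:** the pads slipped on the grip, so the tool's position read about 0.1 rad further than the lever really was. My first attempt to drop the pin pressed on the rim (about 13 N). I then used the pictures and moved further forward until it dropped in.
- **Pad force:** I could not measure it directly. I infer it from the lever sitting in the front notch and the pad resting on the pipe.

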